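# Clamp the visor blanks with four screws in crisscross order

## Task

Clamp the stack of visor blanks in the jig with its four hand screws, turning them clockwise in crisscross order (each screw followed by the one diagonally opposite): first bring all four part of the way down (roughly 4 mm), then go round again until the cover sits flat on the blanks and all four screws are snug. Work a little at a time so that the cover stays nearly level throughout, and do not overtighten any screw. Let go at the end and leave the other things on the table alone.

Things in the scene. Friction and masses are not known exactly. Their poses are not given: they have to be found in the camera images.
- jig: Flat dark steel jig, 250 x 250 x 14 mm, fixed to the table, with six low steel edge stops (tops 32 mm over the table) that keep the cover in place. Origin: centre of its underside, on the table; z up. Its four screws stand at x = +-75, y = +-75 mm in its frame. Sprung feet under the cover at each screw (2 N each, 4 N when seated) lift it against the screw heads.
- cover: Loose square aluminium plate, 200 x 200 x 6 mm, 0.3 to 0.6 kg, under the four screw flanges and over the blanks. Origin: centre of its underside; z up. At the start its top is 35 mm over the table. The screw shanks pass through it; do not lift it out. The clear blanks under it are 120 mm wide (jig x), 350 mm long (jig y). It must come down 5.5 to 11 mm to sit on them, differing by run: find it by feel.
- screw_a: Hand screw at the jig's +x +y corner: black round knob, 34 mm across, 28 mm tall, on a flange that bears on the cover. Origin: on its axis, under the flange, 35 mm over the table at the start; knob spans 16 to 44 mm above it: grip about 31 mm above. Clockwise seen from above drives it down 5 mm per radian (7.9 mm per quarter turn): follow the knob down. It stays where left.
- screw_b: Hand screw at the +x -y corner: black round knob, 34 mm across, 28 mm tall, on a flange that bears on the cover. Origin: on its axis, under the flange, 35 mm over the table at the start; knob spans 16 to 44 mm above it: grip about 31 mm above. Any screw turns freely at about 0.1 N m; with the cover on the blanks its torque climbs: 0.07 to 0.18 N m more is snug, over about 0.3 more is overtight; go in small steps.
- screw_c: Hand screw at the -x -y corner (diagonally opposite screw_a): black round knob, 34 mm across, 28 mm tall, on a flange that bears on the cover. Origin: on its axis, under the flange, 35 mm over the table at the start; knob spans 16 to 44 mm above it: grip about 31 mm above. Tightening one screw may slacken the others a little. Thread and torques as for the other screws.
- screw_d: Hand screw at the -x +y corner (diagonally opposite screw_b): black round knob, 34 mm across, 28 mm tall, on a flange that bears on the cover. Origin: on its axis, under the flange, 35 mm over the table at the start; knob spans 16 to 44 mm above it: grip about 31 mm above. Each screw can go 16 mm down; once seated, clamp force grows some 40 N per mm. Thread and torques as for the other screws.
- foam: Bystander, loose, leave alone: black foam brow pad, 30 x 120 x 24 mm. Origin: under its middle.
- tape: Bystander, loose, leave alone: roll of clear tape, 76 mm across, 24 mm high. Origin: under its middle.
- phone: Bystander, loose, leave alone: black phone, 72 x 148 x 9 mm. Origin: under its middle.
- driver: Bystander, loose, leave alone: screwdriver, 160 mm long, lying. Origin: under its middle.
- spare: Bystander, loose, leave alone: spare black screw knob standing on the table, 34 mm across, 28 mm tall. Origin: under its middle.
- wrench: Bystander, loose, leave alone: steel wrench, 140 mm long, lying. Origin: under its middle.

How it is judged (in metres and radians):
On the way:
1. first round: all four screws are 2 to 5.4 mm down at the same time (z of screw_a in the frame of jig between 0.0296 and 0.033 m and z of screw_b in the frame of jig between 0.0296 and 0.033 m and z of screw_c in the frame of jig between 0.0296 and 0.033 m and z of screw_d in the frame of jig between 0.0296 and 0.033 m), for 0.1 s.
At the end, for the whole second after the job is handed in: the cover lies flat on the blanks (within 0.008 rad of level) and at rest, and each of the four screws presses on it with more than 8 N (contact force between each of screw_a, screw_b, screw_c, screw_d and cover above 8 N and angle between cover's own z axis and vertical below 0.008 rad and linear speed of cover below 0.01 m/s); the robot touches nothing.
It fails at once if the cover leans more than 0.045 rad (about 2.5 degrees): one screw was run down too far ahead of the others (angle between cover's own z axis and vertical above 0.045 rad).
It fails at once if not crisscross: two neighbouring screws are both more than 2.2 mm lower than both of the other two ((z of each of screw_a, screw_b in the frame of screw_c below -0.0022 m and z of each of screw_a, screw_b in the frame of screw_d below -0.0022 m) or (z of each of screw_b, screw_c in the frame of screw_a below -0.0022 m and z of each of screw_b, screw_c in the frame of screw_d below -0.0022 m) or (z of each of screw_c, screw_d in the frame of screw_a below -0.0022 m and z of each of screw_c, screw_d in the frame of screw_b below -0.0022 m) or (z of each of screw_d, screw_a in the frame of screw_b below -0.0022 m and z of each of screw_d, screw_a in the frame of screw_c below -0.0022 m)).
It fails at once if a screw is overtightened: it presses on the cover with more than 60 N (contact force between any of screw_a, screw_b, screw_c, screw_d and cover above 60 N).
It fails at once if a bystander is moved more than 30 mm (distance of any of foam, tape, phone, driver, spare, wrench from where it was at the start of the episode above 0.03 m).
It also fails if it takes over 72 s, if anything falls off the work surface, if the arm or the gripper's body presses on something with over 40 N, if the wrist force passes 120 N, or if a joint passes its speed limit or range.

## Robot

A 6-joint arm with a two-finger parallel gripper is mounted at the origin on the work surface. World frame = base frame: x ahead of the robot, y to its left, z up, the work surface at z = 0. Lengths are in m, angles in degrees, forces in N, time in s.
With the tool pointing down it reaches from about 0.4 to 0.925 m from the base axis. Payload 3.4 kg.
Tool frame: the origin (TCP) lies where the fingers leave the gripper's body, on its centre line; the fingertips stand 73 mm ahead of it and the grasp point (between the pads) lies 54 mm ahead of it; z points along the fingers, y is the line along which they close (so a half turn about z gives the same grasp; the last joint's range is limited). The gripper opens to 85 mm and grips with 20 to 120 N. Pads are 22 mm wide; open, the fingers measure 114 mm over their backs; the gripper's body (76 mm by 85 mm) begins 54 mm behind the grasp point. The pads swing forward as they close: fully open they stand 13 mm farther back than shut.
Start: joints at [59.903, 17.578, 86.31, -0, 76.112, -4.211], TCP at [0.251, 0.517, 0.304] pointing down, gripper open.
Joint ranges: [-179.03, 179.03], [-60, 130.46], [8.19, 133.38], [-81.62, 261.62], [5.75, 156.47], [-153.77, 153.77]. Speed limits (degrees/s): [147.25, 147.25, 180, 180, 180, 180].

## Interface

Orientations are given as a 3x3 rotation matrix whose columns are the frame's x, y, z axes.
In Python, from rig import robot gives the robot as it stands.
- The arm moves only by the tool carry_out, never from a script. Its argument "steps" is a list of rows, each an object of numbers: "dx", "dy", "dz": the shift along the tool's x, y, z in m; "turn": the turn about the tool's z in degrees; "fingers": the opening, from -1 (shut) to 1 (fully open), so that 0 is half open. In form: [{"dx": .., "dy": .., "dz": .., "turn": .., "fingers": ..}, ...]. A call has 1 to 12 rows; each row is the pose to reach, as a shift and turn from the pose commanded when the call began, along the tool's axes at that moment; what a row does not reach only later rows make up. A row lasts 1/12 s, in which the tool goes at most 41.7 mm and 7.16 degrees, less where a joint would pass 70% of its speed; a pose out of reach is approached as far as the arm can. A call with a gripper value outside its range is refused whole. The fingers move at their own pace and stop on an object; "grip_force" is the grip in N (left out, the last holds). Time passes only in rows, so rows that repeat a pose let the fingers close. It gives the time, the measured TCP pose, the force, the opening and the grip force at its end, in the units of the state.
- robot.get_state(): the state, without advancing time (a new reading comes with each control period).
- robot.grab_frame(name): name is "scene" or "top"; returns a dict with "image" (420x560x3 uint8, blue, green, red), "fx", "fy", "cx", "cy" (pixels), "extrinsics" (4x4, takes a point from world to camera coordinates). Camera axes: x right, y down, z forward; pixel columns grow to the right and rows downward; lengths in m; the calibration is good to about 2 mm. A picture is of the moment at which its call begins. There is no depth.
- robot.close_job(): hands the job in; it is judged then, once.
Trained networks look in the newest picture that a camera, given by its name, has taken for a name from the list of things; names that differ only in an ending like _2 or _b are one class to them, and where a whole thing is asked for, a point or a joint stands for the part that bears it (a point fixed in the world has none). Each returns a list of dicts, best first, with "conf" (0 to 1); they miss things now and then, are a little off and sometimes report something else, mostly with a low value. They report only what shows in the picture. A call takes as long as a camera call.
- robot.silhouettes(camera, name): "pixels" (420x560 bool, what is visible of it) and "bbox" ([left, top, right, bottom] in pixels, round what is visible of it).
The state is a dict: "time_s": time; "joints": joint angles; "joint_velocities": joint speeds; "joint_efforts": joint torques, N m; "tcp_pos": TCP position; "orientation": TCP orientation; "wrist_force": force on the tool from outside, world axes, zero at the start; "ft_torque": the same for the moment, N m; "opening": opening from 0.0 (shut) to 1.0 (fully open); "grasp_force": force on a finger pad.
Only numpy, scipy, OpenCV 4.12 (cv2) and the standard library are available. Lean on these libraries where they do the work, as an engineer would, in place of code of your own. Each camera call takes 0.05 s, during which the arm holds its last target. There are 200 camera calls.

## Working session

There is one attempt and no reset: what is moved stays moved. The work goes in short steps, Python scripts to look and compute and a tool call to move; the robot and the scene stay as the last step left them, time stands still between calls to the robot, and variables do not carry over. Pictures are saved under pics/ and viewed, at most 10 in all, crops included, and the job is handed in when it is done.

Besides the shell and the picture viewer there is one more tool, called after "Emit:" by a JSON object that holds its "method" and its "body", one argument or row to a line. carry_out: Moves the arm, as the interface text tells. Its arguments: {"type":"object","properties":{"steps":{"type":"array"},"grip_force":{"type":"number"}},"required":["steps"]}

```bash
mkdir -p pics; ls; python3 - <<'E'
from rig import robot
import cv2,numpy as np
for c in("scene","top"):
    f=robot.grab_frame(c);cv2.imwrite(f"pics/{c}0.png",f["image"])
    np.savez(f"{c}.npz",**f)
    print(c,f["fx"],f["fy"],f["cx"],f["cy"],np.round(f["extrinsics"],4).tolist())
    for n in("screw_a","jig","cover","spare"):
        print(n,[(round(d["conf"],2),[int(v) for v in d["bbox"]], np.round(np.argwhere(d["pixels"]).mean(0)[::-1],1).tolist()) for d in robot.silhouettes(c,n)])
s=robot.get_state();print(s)
E
```

```text
pics
scene 535.684818944528 535.684818944528 277.91062750317957 208.712848971207 [[0.5277, 0.8494, 0.0086, -0.3685], [0.5921, -0.3605, -0.7208, -0.2945], [-0.6091, 0.3854, -0.6931, 1.6562], [0.0, 0.0, 0.0, 1.0]]
screw_a [(0.77, [330, 181, 345, 200], [337.8, 192.6]), (0.77, [292, 150, 308, 174], [297.5, 162.4]), (0.68, [286, 208, 301, 230], [291.3, 220.1]), (0.67, [244, 178, 260, 199], [252.2, 186.9])]
jig [(0.82, [225, 154, 365, 257], [300.7, 211.7])]
cover [(0.7, [242, 170, 350, 238], [294.5, 198.1])]
spare [(0.46, [203, 207, 216, 225], [210.5, 216.5])]
top 491.98531512707535 491.98531512707535 288.44046574645097 211.74251722278794 [[-0.1, -0.995, -0.0027, 0.1163], [-0.9681, 0.0979, -0.2307, 0.5924], [0.2298, -0.0204, -0.973, 0.9607], [0.0, 0.0, 0.0, 1.0]]
screw_a [(0.77, [274, 179, 290, 202], [281.3, 190.4]), (0.75, [202, 196, 222, 217], [212.8, 206.3]), (0.75, [218, 266, 235, 286], [227.4, 275.0]), (0.74, [291, 249, 304, 265], [297.8, 257.6])]
jig [(0.61, [191, 171, 326, 302], [257.1, 242.4])]
cover [(0.6, [200, 179, 314, 293], [256.0, 235.5])]
spare [(0.69, [343, 247, 361, 266], [352.6, 254.4])]
{'time_s': 0.5, 'joints': array([ 5.99048501e+01,  1.75788418e+01,  8.63128212e+01, -1.84111406e-03,
        7.61113160e+01, -4.21312051e+00]), 'joint_velocities': array([-0.04690081, -0.02559142, -0.06666996,  0.0429198 ,  0.0658083 ,
       -0.03736584]), 'joint_efforts': array([-1.19662353e-03, -4.57041121e+01, -2.52075613e+01, -3.06714956e-04,
        2.63488248e-03, -1.59698388e-06]), 'tcp_pos': array([0.25103949, 0.51728982, 0.3038837 ]), 'orientation': array([[-8.99698103e-01,  4.36512684e-01,  9.18073087e-07],
       [ 4.36512683e-01,  8.99698102e-01, -6.06251688e-05],
       [-2.72896437e-05, -5.41435988e-05, -9.99999998e-01]]), 'wrist_force': array([-0.52040178,  0.79895246,  0.76716326]), 'ft_torque': array([ 0.004596  ,  0.03701822, -0.0028301 ]), 'grasp_force': 0.0, 'opening': 1.0030221270727149}
```

```bash
python3 - <<'E'
import cv2,numpy as np
a=cv2.imread("pics/top0.png")[130:330,150:400];b=cv2.imread("pics/scene0.png")[110:310,150:400]
cv2.imwrite("pics/m0.png",np.vstack([cv2.resize(a,None,fx=1.5,fy=1.5),cv2.resize(b,None,fx=1.5,fy=1.5)])) if 0 else cv2.imwrite("pics/m0.png",np.hstack([cv2.resize(a,(400,320),interpolation=3),cv2.resize(b,(400,320),interpolation=3)]))
F={c:np.load(c+".npz") for c in("scene","top")}
def proj(c,P):
    f=F[c];E=f["extrinsics"];q=P@E[:3,:3].T+E[:3,3]
    return np.c_[f["fx"]*q[:,0]/q[:,2]+f["cx"],f["fy"]*q[:,1]/q[:,2]+f["cy"]]
P={c:np.array([[F[c]["fx"],0,F[c]["cx"]],[0,F[c]["fy"],F[c]["cy"]],[0,0,1]])@F[c]["extrinsics"][:3] for c in F}
sc=np.array([[337.8,192.6],[297.5,162.4],[291.3,220.1],[252.2,186.9]]);tp=np.array([[281.3,190.4],[212.8,206.3],[227.4,275],[297.8,257.6]])
import itertools
from scipy.optimize import linear_sum_assignment
X=[];C=np.zeros((4,4));R={}
for i in range(4):
  for j in range(4):
    h=cv2.triangulatePoints(P["scene"],P["top"],sc[i],tp[j]).ravel();p=h[:3]/h[3];R[i,j]=p
    C[i,j]=np.abs(proj("scene",p[None])[0]-sc[i]).sum()+np.abs(proj("top",p[None])[0]-tp[j]).sum()
r,c=linear_sum_assignment(C);Q=np.array([R[i,j] for i,j in zip(r,c)])
print(np.round(C,1));print(c,np.round(Q,4));m=Q.mean(0);print(m,np.linalg.norm(Q[:,:2]-m[:2],axis=1))
d=Q[:,:2]-m[:2];an=np.degrees(np.arctan2(d[:,1],d[:,0]));print(an,(an-45+45)%90-45)
h=cv2.triangulatePoints(P["scene"],P["top"],np.array([210.5,216.5]),np.array([352.6,254.4])).ravel();print("spare",h[:3]/h[3])
E
```

```text
[[ 65.8   0.5  48.7 117.3]
 [ 18.   47.    0.5  64.5]
 [  0.8  68.1  20.7  46.8]
 [ 45.7 111.8  67.    0.8]]
[1 2 0 3] [[0.6315 0.2144 0.0579]
 [0.4831 0.1937 0.0588]
 [0.6518 0.0658 0.0572]
 [0.5043 0.0458 0.0577]]
[0.56768299 0.12994036 0.05791137] [0.10584433 0.10596787 0.10574772 0.10531027]
[  52.89284482  142.97543324  -37.31388352 -126.98706605] [7.89284482 7.97543324 7.68611648 8.01293395]
spare [ 0.5051962  -0.0735346   0.01675005]
```

View pics/m0.png

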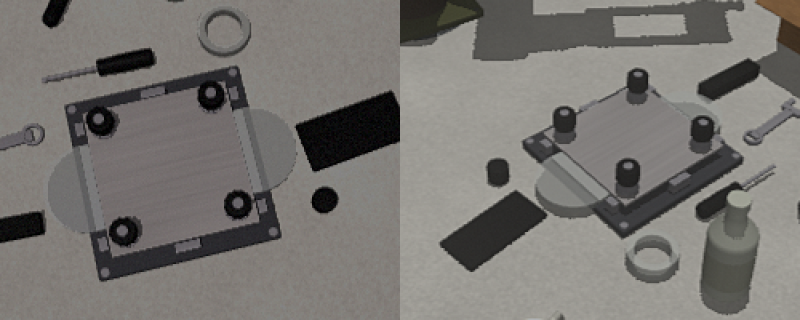

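View pics/scene0.png

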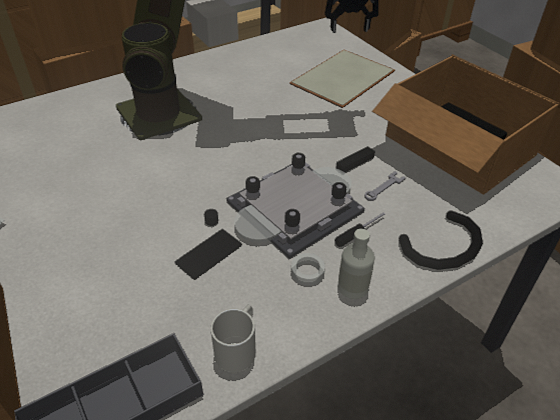

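Both views show the jig with its four knobs at top pixels (213,206), (281,190), (298,258) and (227,275). The triangulation gives a square of radius 0.106 m, centred at (0.5675, 0.130) with yaw 7.9°. The mean knob height is about 0.058 m, as expected. The spare knob stands clear of the jig.

Emit:
{"method": "carry_out", "body": {
  "steps": [
    {"dx": -0.474, "dy": -0.106, "dz": 0.136, "turn": -33.8, "fingers": 0.3},
    {"dx": -0.474, "dy": -0.106, "dz": 0.136, "turn": -33.8, "fingers": 0.3},
    {"dx": -0.474, "dy": -0.106, "dz": 0.136, "turn": -33.8, "fingers": 0.3},
    {"dx": -0.474, "dy": -0.106, "dz": 0.136, "turn": -33.8, "fingers": 0.3},
    {"dx": -0.474, "dy": -0.106, "dz": 0.136, "turn": -33.8, "fingers": 0.3},
    {"dx": -0.474, "dy": -0.106, "dz": 0.136, "turn": -33.8, "fingers": 0.3},
    {"dx": -0.474, "dy": -0.106, "dz": 0.136, "turn": -33.8, "fingers": 0.3},
    {"dx": -0.474, "dy": -0.106, "dz": 0.136, "turn": -33.8, "fingers": 0.3},
    {"dx": -0.474, "dy": -0.106, "dz": 0.136, "turn": -33.8, "fingers": 0.3},
    {"dx": -0.474, "dy": -0.106, "dz": 0.136, "turn": -33.8, "fingers": 0.3},
    {"dx": -0.474, "dy": -0.106, "dz": 0.136, "turn": -33.8, "fingers": 0.3},
    {"dx": -0.474, "dy": -0.106, "dz": 0.136, "turn": -33.8, "fingers": 0.3}
  ],
  "grip_force": 40
}}

```text
time_s: 1.5
tcp_pos: [0.6197, 0.2239, 0.1721]
orientation: [[-0.991, -0.137, 0.0], [-0.137, 0.991, 0.0], [-0.0, 0.0, -1.0]]
wrist_force: [1.1, 0.7, 0.5]
opening: 0.65
grasp_force: 0.0
```

Emit:
{"method": "carry_out", "body": {
  "steps": [
    {"dx": 0, "dy": 0, "dz": 0, "turn": 0, "fingers": 0.3},
    {"dx": 0, "dy": 0, "dz": 0, "turn": 0, "fingers": 0.3}
  ]
}}

```text
time_s: 1.67
tcp_pos: [0.6198, 0.2233, 0.1713]
orientation: [[-0.991, -0.134, -0.001], [-0.134, 0.991, -0.0], [0.001, -0.0, -1.0]]
wrist_force: [-0.5, 0.7, 0.6]
opening: 0.651
grasp_force: 0.0
```

```bash
cat > st.py <<'E'
from rig import robot
import numpy as np
s=robot.get_state();R=s["orientation"]
print("t",round(s["time_s"],2),"p",np.round(s["tcp_pos"],4),"yaw",round(np.degrees(np.arctan2(R[1,0],R[0,0]))%360,2),"F",np.round(s["wrist_force"],2),"M",np.round(s["ft_torque"],3),"op",round(s["opening"]*85,1),"g",round(s["grasp_force"],1),"j6",round(s["joints"][5],1))
E
python3 st.py; python3 - <<'E'
from rig import robot;import cv2
f=robot.grab_frame("top");cv2.imwrite("pics/t1.png",cv2.resize(f["image"][130:330,150:400],None,fx=2.4,fy=2.4))
E
```

```text
t 1.67 p [0.6198 0.2233 0.1713] yaw 187.69 F [-0.52  0.75  0.61] M [0.001 0.043 0.019] op 55.3 g 0.0 j6 -81.5
```

View pics/t1.png

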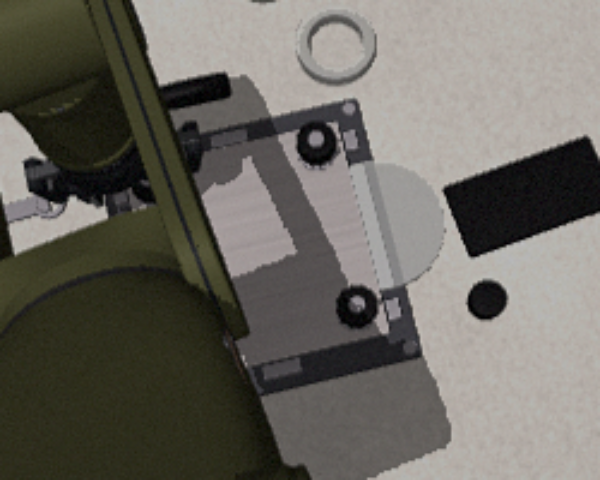

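The arm hides screw a from the top camera, but b at (316,143) and c at (357,306) show. The pose numbers agree, so I'll move down onto a and close.

Emit:
{"method": "carry_out", "body": {
  "steps": [
    {"dx": -0.0105, "dy": -0.0102, "dz": 0.005, "turn": 0, "fingers": 0.3},
    {"dx": -0.0105, "dy": -0.0102, "dz": 0.03, "turn": 0, "fingers": 0.3},
    {"dx": -0.0105, "dy": -0.0102, "dz": 0.051, "turn": 0, "fingers": 0.3},
    {"dx": -0.0105, "dy": -0.0102, "dz": 0.051, "turn": 0, "fingers": -0.4},
    {"dx": -0.0105, "dy": -0.0102, "dz": 0.051, "turn": 0, "fingers": -0.4},
    {"dx": -0.0105, "dy": -0.0102, "dz": 0.051, "turn": 0, "fingers": -0.4}
  ]
}}

```text
time_s: 2.22
tcp_pos: [0.6279, 0.2149, 0.1205]
orientation: [[-0.99, -0.14, -0.005], [-0.14, 0.99, -0.005], [0.005, -0.004, -1.0]]
wrist_force: [0.3, -6.4, -10.0]
opening: 0.384
grasp_force: 41.0
```

```bash
python3 st.py
```

```text
t 2.22 p [0.6279 0.2149 0.1205] yaw 188.03 F [ 0.29 -6.38 -9.97] M [-0.84   0.124 -0.07 ] op 32.6 g 41.0 j6 -82.6
```

Emit:
{"method": "carry_out", "body": {
  "steps": [
    {"dx": -0.0037, "dy": -0.001, "dz": 0, "turn": 0, "fingers": 0.1},
    {"dx": -0.0037, "dy": -0.001, "dz": 0, "turn": 0, "fingers": -0.4},
    {"dx": -0.0037, "dy": -0.001, "dz": 0, "turn": 0, "fingers": -0.4},
    {"dx": -0.0037, "dy": -0.001, "dz": 0, "turn": 0, "fingers": -0.4}
  ]
}}

```text
time_s: 2.55
tcp_pos: [0.6349, 0.2156, 0.1235]
orientation: [[-0.99, -0.139, 0.003], [-0.139, 0.99, -0.001], [-0.003, -0.002, -1.0]]
wrist_force: [-0.1, -5.1, 0.8]
opening: 0.388
grasp_force: 39.9
```

```bash
python3 st.py
```

```text
t 2.55 p [0.6349 0.2156 0.1235] yaw 187.98 F [-0.14 -5.09  0.82] M [-0.692 -0.02  -0.037] op 33.0 g 39.9 j6 -82.7
```

Emit:
{"method": "carry_out", "body": {
  "steps": [
    {"dx": 0.003, "dy": 0, "dz": 0, "turn": 0, "fingers": -0.4},
    {"dx": 0.003, "dy": 0, "dz": 0, "turn": 0, "fingers": -0.4},
    {"dx": 0.003, "dy": 0, "dz": 0, "turn": 0, "fingers": -0.4}
  ]
}}

```text
time_s: 2.8
tcp_pos: [0.6344, 0.2155, 0.1237]
orientation: [[-0.99, -0.139, 0.009], [-0.139, 0.99, -0.0], [-0.009, -0.002, -1.0]]
wrist_force: [6.4, -4.4, -3.9]
opening: 0.383
grasp_force: 40.6
```

```bash
python3 st.py
```

```text
t 2.8 p [0.6344 0.2155 0.1237] yaw 187.98 F [ 6.4  -4.41 -3.89] M [-0.594 -0.901 -0.007] op 32.5 g 40.6 j6 -82.7
```

Emit:
{"method": "carry_out", "body": {
  "steps": [
    {"dx": 0.001, "dy": 0, "dz": 0.0006, "turn": 7, "fingers": -0.4},
    {"dx": 0.001, "dy": 0, "dz": 0.0012, "turn": 14, "fingers": -0.4},
    {"dx": 0.001, "dy": 0, "dz": 0.0018, "turn": 21, "fingers": -0.4},
    {"dx": 0.001, "dy": 0, "dz": 0.0024, "turn": 28, "fingers": -0.4},
    {"dx": 0.001, "dy": 0, "dz": 0.003, "turn": 35, "fingers": -0.4},
    {"dx": 0.001, "dy": 0, "dz": 0.0036, "turn": 42, "fingers": -0.4},
    {"dx": 0.001, "dy": 0, "dz": 0.004, "turn": 46, "fingers": -0.4},
    {"dx": 0.001, "dy": 0, "dz": 0.004, "turn": 46, "fingers": -0.4}
  ]
}}

```text
time_s: 3.47
tcp_pos: [0.634, 0.2143, 0.1197]
orientation: [[-0.786, 0.618, 0.01], [0.618, 0.786, -0.002], [-0.009, 0.004, -1.0]]
wrist_force: [6.8, -7.9, -4.4]
opening: 0.383
grasp_force: 40.8
```

```bash
python3 st.py
```

```text
t 3.47 p [0.634  0.2143 0.1197] yaw 141.82 F [ 6.75 -7.87 -4.4 ] M [-1.225 -1.1   -0.069] op 32.6 g 40.8 j6 -36.5
```

Emit:
{"method": "carry_out", "body": {
  "steps": [
    {"dx": 0, "dy": 0, "dz": 0, "turn": 0, "fingers": 0.2},
    {"dx": 0, "dy": 0, "dz": 0, "turn": 0, "fingers": 0.2},
    {"dx": 0, "dy": 0, "dz": -0.045, "turn": 0, "fingers": 0.2},
    {"dx": 0, "dy": -0.03, "dz": -0.048, "turn": -7, "fingers": 0.2},
    {"dx": -0.0037, "dy": -0.2121, "dz": -0.048, "turn": -46, "fingers": 0.2},
    {"dx": -0.0037, "dy": -0.2121, "dz": -0.048, "turn": -46, "fingers": 0.2},
    {"dx": -0.0037, "dy": -0.2121, "dz": -0.048, "turn": -46, "fingers": 0.2},
    {"dx": -0.0037, "dy": -0.2121, "dz": -0.048, "turn": -46, "fingers": 0.2},
    {"dx": -0.0037, "dy": -0.2121, "dz": -0.048, "turn": -46, "fingers": 0.2},
    {"dx": -0.0037, "dy": -0.2121, "dz": -0.048, "turn": -46, "fingers": 0.2},
    {"dx": -0.0037, "dy": -0.2121, "dz": -0.048, "turn": -46, "fingers": 0.2}
  ]
}}

```text
time_s: 4.38
tcp_pos: [0.5012, 0.0461, 0.1667]
orientation: [[-0.99, -0.138, 0.001], [-0.138, 0.99, 0.001], [-0.002, 0.0, -1.0]]
wrist_force: [-0.1, 0.3, -0.7]
opening: 0.603
grasp_force: 0.0
```

```bash
python3 st.py
```

```text
t 4.38 p [0.5012 0.0461 0.1667] yaw 187.91 F [-0.14  0.31 -0.68] M [ 0.015 -0.055 -0.019] op 51.2 g 0.0 j6 -97.5
```

Emit:
{"method": "carry_out", "body": {
  "steps": [
    {"dx": -0.0033, "dy": 0, "dz": 0.03, "turn": 0, "fingers": 0.2},
    {"dx": -0.0033, "dy": 0, "dz": 0.047, "turn": 0, "fingers": 0.2},
    {"dx": -0.0033, "dy": 0, "dz": 0.047, "turn": 0, "fingers": 0.2},
    {"dx": -0.0033, "dy": 0, "dz": 0.047, "turn": 0, "fingers": -0.4},
    {"dx": -0.0033, "dy": 0, "dz": 0.047, "turn": 0, "fingers": -0.4},
    {"dx": -0.0033, "dy": 0, "dz": 0.047, "turn": 0, "fingers": -0.4},
    {"dx": -0.0033, "dy": 0, "dz": 0.0476, "turn": 7, "fingers": -0.4},
    {"dx": -0.0033, "dy": 0, "dz": 0.0482, "turn": 14, "fingers": -0.4},
    {"dx": -0.0033, "dy": 0, "dz": 0.0488, "turn": 21, "fingers": -0.4},
    {"dx": -0.0033, "dy": 0, "dz": 0.0494, "turn": 28, "fingers": -0.4},
    {"dx": -0.0033, "dy": 0, "dz": 0.05, "turn": 35, "fingers": -0.4},
    {"dx": -0.0033, "dy": 0, "dz": 0.0506, "turn": 42, "fingers": -0.4}
  ]
}}

```text
time_s: 5.38
tcp_pos: [0.5056, 0.0461, 0.1158]
orientation: [[-0.825, 0.564, 0.001], [0.564, 0.825, -0.002], [-0.002, -0.001, -1.0]]
wrist_force: [0.1, -7.3, -3.2]
opening: 0.386
grasp_force: 40.1
```

```bash
python3 st.py
```

```text
t 5.38 p [0.5056 0.0461 0.1158] yaw 145.64 F [ 0.07 -7.34 -3.21] M [-0.91  -0.035  0.124] op 32.8 g 40.1 j6 -55.0
```

Emit:
{"method": "carry_out", "body": {
  "steps": [
    {"dx": 0, "dy": 0, "dz": 0.0004, "turn": 4, "fingers": -0.4},
    {"dx": 0, "dy": 0, "dz": 0.0004, "turn": 4, "fingers": -0.4},
    {"dx": 0, "dy": 0, "dz": 0.0004, "turn": 4, "fingers": 0.2},
    {"dx": 0, "dy": 0, "dz": 0.0004, "turn": 4, "fingers": 0.2},
    {"dx": 0, "dy": 0, "dz": -0.041, "turn": 0, "fingers": 0.2},
    {"dx": -0.02, "dy": 0.02, "dz": -0.05, "turn": -7, "fingers": 0.2},
    {"dx": -0.1115, "dy": 0.1004, "dz": -0.05, "turn": -42, "fingers": 0.2},
    {"dx": -0.1115, "dy": 0.1004, "dz": -0.05, "turn": -42, "fingers": 0.2},
    {"dx": -0.1115, "dy": 0.1004, "dz": -0.05, "turn": -42, "fingers": 0.2},
    {"dx": -0.1115, "dy": 0.1004, "dz": -0.05, "turn": -42, "fingers": 0.2},
    {"dx": -0.1115, "dy": 0.1004, "dz": -0.05, "turn": -42, "fingers": 0.2},
    {"dx": -0.1115, "dy": 0.1004, "dz": -0.05, "turn": -42, "fingers": 0.2}
  ]
}}

```text
time_s: 6.38
tcp_pos: [0.6549, 0.0684, 0.1654]
orientation: [[-0.99, -0.141, 0.001], [-0.141, 0.99, 0.001], [-0.001, 0.001, -1.0]]
wrist_force: [0.0, -0.2, -0.6]
opening: 0.602
grasp_force: 0.0
```

```bash
python3 st.py
```

```text
t 6.38 p [0.6549 0.0684 0.1654] yaw 188.09 F [ 0.03 -0.17 -0.59] M [-0.019  0.043 -0.04 ] op 51.2 g 0.0 j6 -95.8
```

Emit:
{"method": "carry_out", "body": {
  "steps": [
    {"dx": 0.002, "dy": -0.0022, "dz": 0.03, "turn": 0, "fingers": 0.2},
    {"dx": 0.002, "dy": -0.0022, "dz": 0.0455, "turn": 0, "fingers": 0.2},
    {"dx": 0.002, "dy": -0.0022, "dz": 0.0455, "turn": 0, "fingers": 0.2},
    {"dx": 0.002, "dy": -0.0022, "dz": 0.0455, "turn": 0, "fingers": -0.4},
    {"dx": 0.002, "dy": -0.0022, "dz": 0.0455, "turn": 0, "fingers": -0.4},
    {"dx": 0.002, "dy": -0.0022, "dz": 0.0455, "turn": 0, "fingers": -0.4},
    {"dx": 0.002, "dy": -0.0022, "dz": 0.046, "turn": 7, "fingers": -0.4},
    {"dx": 0.002, "dy": -0.0022, "dz": 0.0467, "turn": 14, "fingers": -0.4},
    {"dx": 0.002, "dy": -0.0022, "dz": 0.0473, "turn": 21, "fingers": -0.4},
    {"dx": 0.002, "dy": -0.0022, "dz": 0.0479, "turn": 28, "fingers": -0.4},
    {"dx": 0.002, "dy": -0.0022, "dz": 0.0485, "turn": 35, "fingers": -0.4},
    {"dx": 0.002, "dy": -0.0022, "dz": 0.0491, "turn": 42, "fingers": -0.4}
  ]
}}

```text
time_s: 7.38
tcp_pos: [0.6521, 0.0668, 0.1167]
orientation: [[-0.824, 0.566, 0.001], [0.566, 0.824, 0.003], [0.001, 0.003, -1.0]]
wrist_force: [-0.5, 6.4, -3.4]
opening: 0.389
grasp_force: 40.4
```

```bash
python3 st.py
```

```text
t 7.38 p [0.6521 0.0668 0.1167] yaw 145.53 F [-0.52  6.37 -3.4 ] M [0.9   0.206 0.136] op 33.1 g 40.4 j6 -53.5
```

Emit:
{"method": "carry_out", "body": {
  "steps": [
    {"dx": 0, "dy": 0, "dz": 0.0004, "turn": 4, "fingers": -0.4},
    {"dx": 0, "dy": 0, "dz": 0.0004, "turn": 4, "fingers": -0.4},
    {"dx": 0, "dy": 0, "dz": 0.0004, "turn": 4, "fingers": 0.2},
    {"dx": 0, "dy": 0, "dz": 0.0004, "turn": 4, "fingers": 0.2},
    {"dx": 0, "dy": 0, "dz": -0.041, "turn": 0, "fingers": 0.2},
    {"dx": 0.03, "dy": 0, "dz": -0.05, "turn": -7, "fingers": 0.2},
    {"dx": 0.2118, "dy": 0.0111, "dz": -0.05, "turn": -42, "fingers": 0.2},
    {"dx": 0.2118, "dy": 0.0111, "dz": -0.05, "turn": -42, "fingers": 0.2},
    {"dx": 0.2118, "dy": 0.0111, "dz": -0.05, "turn": -42, "fingers": 0.2},
    {"dx": 0.2118, "dy": 0.0111, "dz": -0.05, "turn": -42, "fingers": 0.2},
    {"dx": 0.2118, "dy": 0.0111, "dz": -0.05, "turn": -42, "fingers": 0.2},
    {"dx": 0.2118, "dy": 0.0111, "dz": -0.05, "turn": -42, "fingers": 0.2}
  ]
}}

```text
time_s: 8.38
tcp_pos: [0.4794, 0.1944, 0.1668]
orientation: [[-0.99, -0.144, -0.001], [-0.144, 0.99, 0.0], [0.001, 0.0, -1.0]]
wrist_force: [0.8, 0.2, -0.6]
opening: 0.6
grasp_force: 0.0
```

```bash
python3 st.py
```

```text
t 8.38 p [0.4794 0.1944 0.1668] yaw 188.31 F [ 0.83  0.19 -0.61] M [-0.006 -0.063 -0.052] op 51.0 g 0.0 j6 -80.9
```

Emit:
{"method": "carry_out", "body": {
  "steps": [
    {"dx": -0.0045, "dy": -0.0005, "dz": 0.03, "turn": 0, "fingers": 0.2},
    {"dx": -0.0045, "dy": -0.0005, "dz": 0.047, "turn": 0, "fingers": 0.2},
    {"dx": -0.0045, "dy": -0.0005, "dz": 0.047, "turn": 0, "fingers": 0.2},
    {"dx": -0.0045, "dy": -0.0005, "dz": 0.047, "turn": 0, "fingers": -0.4},
    {"dx": -0.0045, "dy": -0.0005, "dz": 0.047, "turn": 0, "fingers": -0.4},
    {"dx": -0.0045, "dy": -0.0005, "dz": 0.047, "turn": 0, "fingers": -0.4},
    {"dx": -0.0045, "dy": -0.0005, "dz": 0.0476, "turn": 7, "fingers": -0.4},
    {"dx": -0.0045, "dy": -0.0005, "dz": 0.0482, "turn": 14, "fingers": -0.4},
    {"dx": -0.0045, "dy": -0.0005, "dz": 0.0488, "turn": 21, "fingers": -0.4},
    {"dx": -0.0045, "dy": -0.0005, "dz": 0.0494, "turn": 28, "fingers": -0.4},
    {"dx": -0.0045, "dy": -0.0005, "dz": 0.05, "turn": 35, "fingers": -0.4},
    {"dx": -0.0045, "dy": -0.0005, "dz": 0.0506, "turn": 42, "fingers": -0.4}
  ]
}}

```text
time_s: 9.38
tcp_pos: [0.4876, 0.1927, 0.1162]
orientation: [[-0.824, 0.566, -0.0], [0.566, 0.824, -0.0], [-0.0, -0.0, -1.0]]
wrist_force: [-1.3, -0.3, -1.5]
opening: 0.385
grasp_force: 40.4
```

```bash
python3 st.py
```

```text
t 9.38 p [0.4876 0.1927 0.1162] yaw 145.52 F [-1.27 -0.32 -1.54] M [-0.31  0.38  0.09] op 32.7 g 40.4 j6 -38.5
```

Emit:
{"method": "carry_out", "body": {
  "steps": [
    {"dx": 0, "dy": 0, "dz": 0.0004, "turn": 4, "fingers": -0.4},
    {"dx": 0, "dy": 0, "dz": 0.0004, "turn": 4, "fingers": -0.4},
    {"dx": 0, "dy": 0, "dz": 0.0004, "turn": 4, "fingers": 0.2},
    {"dx": 0, "dy": 0, "dz": 0.0004, "turn": 4, "fingers": 0.2},
    {"dx": 0, "dy": 0, "dz": -0.041, "turn": 0, "fingers": 0.2},
    {"dx": -0.02, "dy": 0.02, "dz": -0.05, "turn": -7, "fingers": 0.2},
    {"dx": -0.1075, "dy": 0.1004, "dz": -0.05, "turn": -42, "fingers": 0.2},
    {"dx": -0.1075, "dy": 0.1004, "dz": -0.05, "turn": -42, "fingers": 0.2},
    {"dx": -0.1075, "dy": 0.1004, "dz": -0.05, "turn": -42, "fingers": 0.2},
    {"dx": -0.1075, "dy": 0.1004, "dz": -0.05, "turn": -42, "fingers": 0.2},
    {"dx": -0.1075, "dy": 0.1004, "dz": -0.05, "turn": -42, "fingers": 0.2},
    {"dx": -0.1075, "dy": 0.1004, "dz": -0.05, "turn": -42, "fingers": 0.2}
  ]
}}

```text
time_s: 10.38
tcp_pos: [0.6343, 0.216, 0.1655]
orientation: [[-0.99, -0.141, 0.002], [-0.141, 0.99, 0.0], [-0.002, 0.0, -1.0]]
wrist_force: [-0.9, -0.2, -0.1]
opening: 0.597
grasp_force: 0.0
```

```bash
python3 st.py; python3 - <<'E'
from rig import robot;import cv2
f=robot.grab_frame("scene");cv2.imwrite("pics/s2.png",cv2.resize(f["image"][130:270,200:400],None,fx=4,fy=4))
E
```

```text
t 10.38 p [0.6343 0.216  0.1655] yaw 188.1 F [-0.89 -0.2  -0.07] M [-0.003  0.025  0.027] op 50.8 g 0.0 j6 -82.9
```

View pics/s2.png

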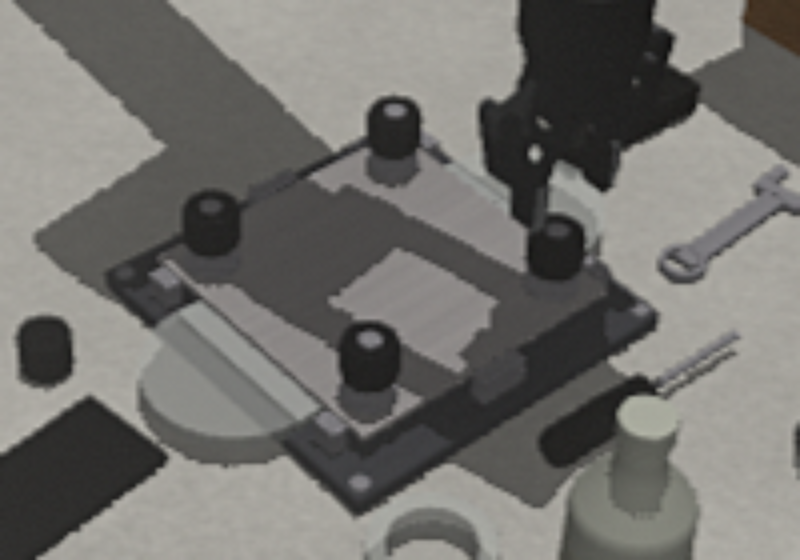

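Round one is done: all four knobs are about 4 mm down and the cover looks level, with the knobs at (395,125), (210,220), (370,355) and (555,250). In round two I'll go in smaller turns and watch the torque.

Emit:
{"method": "carry_out", "body": {
  "steps": [
    {"dx": 0.0016, "dy": -0.0004, "dz": 0.03, "turn": 0, "fingers": 0.2},
    {"dx": 0.0016, "dy": -0.0004, "dz": 0.0495, "turn": 0, "fingers": 0.2},
    {"dx": 0.0016, "dy": -0.0004, "dz": 0.0495, "turn": 0, "fingers": 0.2},
    {"dx": 0.0016, "dy": -0.0004, "dz": 0.0495, "turn": 0, "fingers": -0.4},
    {"dx": 0.0016, "dy": -0.0004, "dz": 0.0495, "turn": 0, "fingers": -0.4},
    {"dx": 0.0016, "dy": -0.0004, "dz": 0.0495, "turn": 0, "fingers": -0.4},
    {"dx": 0.0016, "dy": -0.0004, "dz": 0.05, "turn": 6, "fingers": -0.4},
    {"dx": 0.0016, "dy": -0.0004, "dz": 0.0507, "turn": 14, "fingers": -0.4},
    {"dx": 0.0016, "dy": -0.0004, "dz": 0.0507, "turn": 14, "fingers": -0.4}
  ]
}}

```text
time_s: 11.18
tcp_pos: [0.6312, 0.2154, 0.1153]
orientation: [[-0.994, 0.11, 0.0], [0.11, 0.994, 0.0], [-0.0, 0.0, -1.0]]
wrist_force: [-1.3, -1.0, -3.8]
opening: 0.384
grasp_force: 40.8
```

```bash
cat >> st.py <<'E'
import sys
if len(sys.argv)>1:
    m=[s["ft_torque"][2]]
    for i in range(int(sys.argv[1])):
        robot.grab_frame("top");m.append(robot.get_state()["ft_torque"][2])
    print("Mz",np.round(m,3),round(np.mean(m),3))
E
python3 st.py 3
```

```text
t 11.18 p [0.6312 0.2154 0.1153] yaw 173.69 F [-1.28 -0.96 -3.83] M [-0.101  0.204 -0.006] op 32.6 g 40.8 j6 -68.5
Mz [-0.006 -0.103 -0.054 -0.116] -0.07
```

Emit:
{"method": "carry_out", "body": {
  "steps": [
    {"dx": 0, "dy": 0, "dz": 0.0002, "turn": 3, "fingers": -0.4},
    {"dx": 0, "dy": 0, "dz": 0.0005, "turn": 6, "fingers": -0.4},
    {"dx": 0, "dy": 0, "dz": 0.0008, "turn": 9, "fingers": -0.4}
  ]
}}

```text
time_s: 11.58
tcp_pos: [0.6312, 0.2156, 0.1145]
orientation: [[-0.966, 0.26, 0.0], [0.26, 0.966, 0.0], [-0.0, 0.001, -1.0]]
wrist_force: [-2.9, -0.7, 0.1]
opening: 0.389
grasp_force: 41.0
```

```bash
python3 st.py
```

```text
t 11.58 p [0.6312 0.2156 0.1145] yaw 164.92 F [-2.87 -0.73  0.05] M [-0.001  0.302  0.123] op 33.1 g 41.0 j6 -59.7
```

Emit:
{"method": "carry_out", "body": {
  "steps": [
    {"dx": 0, "dy": 0, "dz": 0.0003, "turn": 4, "fingers": -0.4},
    {"dx": 0, "dy": 0, "dz": 0.0007, "turn": 8, "fingers": -0.4},
    {"dx": 0, "dy": 0, "dz": 0.001, "turn": 11, "fingers": -0.4}
  ]
}}

```text
time_s: 11.83
tcp_pos: [0.6314, 0.216, 0.1136]
orientation: [[-0.898, 0.44, 0.001], [0.44, 0.898, 0.001], [-0.0, 0.001, -1.0]]
wrist_force: [-1.8, -0.3, -0.7]
opening: 0.391
grasp_force: 41.0
```

```bash
python3 st.py
```

```text
t 11.83 p [0.6314 0.216  0.1136] yaw 153.89 F [-1.81 -0.25 -0.71] M [0.033 0.344 0.15 ] op 33.2 g 41.0 j6 -48.7
```

Emit:
{"method": "carry_out", "body": {
  "steps": [
    {"dx": 0, "dy": 0, "dz": 0, "turn": 0, "fingers": 0.2},
    {"dx": 0, "dy": 0, "dz": 0, "turn": 0, "fingers": 0.2},
    {"dx": 0, "dy": 0, "dz": -0.041, "turn": 0, "fingers": 0.2},
    {"dx": 0, "dy": -0.03, "dz": -0.05, "turn": -7, "fingers": 0.2},
    {"dx": 0.0387, "dy": -0.2082, "dz": -0.05, "turn": -34, "fingers": 0.2},
    {"dx": 0.0387, "dy": -0.2082, "dz": -0.05, "turn": -34, "fingers": 0.2},
    {"dx": 0.0387, "dy": -0.2082, "dz": -0.05, "turn": -34, "fingers": 0.2},
    {"dx": 0.0387, "dy": -0.2082, "dz": -0.05, "turn": -34, "fingers": 0.2},
    {"dx": 0.0387, "dy": -0.2082, "dz": -0.05, "turn": -34, "fingers": 0.2},
    {"dx": 0.0387, "dy": -0.2082, "dz": -0.05, "turn": -34, "fingers": 0.2},
    {"dx": 0.0387, "dy": -0.2082, "dz": -0.05, "turn": -34, "fingers": 0.2}
  ]
}}

```text
time_s: 12.75
tcp_pos: [0.5058, 0.045, 0.1637]
orientation: [[-0.991, -0.136, 0.003], [-0.136, 0.991, 0.001], [-0.003, 0.0, -1.0]]
wrist_force: [0.2, 1.2, 0.5]
opening: 0.598
grasp_force: 0.0
```

```bash
python3 st.py
```

```text
t 12.75 p [0.5058 0.045  0.1637] yaw 187.81 F [0.17 1.22 0.5 ] M [ 0.013 -0.064 -0.054] op 50.8 g 0.0 j6 -97.5
```

Emit:
{"method": "carry_out", "body": {
  "steps": [
    {"dx": 0.0007, "dy": 0.001, "dz": 0.03, "turn": 0, "fingers": 0.2},
    {"dx": 0.0007, "dy": 0.001, "dz": 0.0477, "turn": 0, "fingers": 0.2},
    {"dx": 0.0007, "dy": 0.001, "dz": 0.0477, "turn": 0, "fingers": 0.2},
    {"dx": 0.0007, "dy": 0.001, "dz": 0.0477, "turn": 0, "fingers": -0.4},
    {"dx": 0.0007, "dy": 0.001, "dz": 0.0477, "turn": 0, "fingers": -0.4},
    {"dx": 0.0007, "dy": 0.001, "dz": 0.0477, "turn": 0, "fingers": -0.4},
    {"dx": 0.0007, "dy": 0.001, "dz": 0.0483, "turn": 7, "fingers": -0.4},
    {"dx": 0.0007, "dy": 0.001, "dz": 0.0488, "turn": 13, "fingers": -0.4},
    {"dx": 0.0007, "dy": 0.001, "dz": 0.0492, "turn": 17, "fingers": -0.4},
    {"dx": 0.0007, "dy": 0.001, "dz": 0.0495, "turn": 20, "fingers": -0.4},
    {"dx": 0.0007, "dy": 0.001, "dz": 0.0498, "turn": 23, "fingers": -0.4}
  ]
}}

```text
time_s: 13.67
tcp_pos: [0.5056, 0.0461, 0.1137]
orientation: [[-0.965, 0.262, 0.003], [0.262, 0.965, -0.001], [-0.003, 0.0, -1.0]]
wrist_force: [1.7, -3.8, -5.4]
opening: 0.386
grasp_force: 40.3
```

```bash
python3 st.py
```

```text
t 13.67 p [0.5056 0.0461 0.1137] yaw 164.82 F [ 1.67 -3.78 -5.36] M [-0.42  -0.229  0.139] op 32.8 g 40.3 j6 -74.3
```

Emit:
{"method": "carry_out", "body": {
  "steps": [
    {"dx": 0, "dy": 0, "dz": 0.0003, "turn": 4, "fingers": -0.4},
    {"dx": 0, "dy": 0, "dz": 0.0007, "turn": 8, "fingers": -0.4},
    {"dx": 0, "dy": 0, "dz": 0.001, "turn": 11, "fingers": -0.4}
  ]
}}

```text
time_s: 13.92
tcp_pos: [0.5055, 0.046, 0.1127]
orientation: [[-0.897, 0.442, 0.003], [0.442, 0.897, -0.001], [-0.003, 0.0, -1.0]]
wrist_force: [1.4, -3.4, -4.8]
opening: 0.382
grasp_force: 40.4
```

```bash
python3 st.py
```

```text
t 13.92 p [0.5055 0.046  0.1127] yaw 153.79 F [ 1.42 -3.41 -4.79] M [-0.467 -0.193  0.179] op 32.5 g 40.4 j6 -63.3
```

Emit:
{"method": "carry_out", "body": {
  "steps": [
    {"dx": 0, "dy": 0, "dz": 0, "turn": 0, "fingers": 0.2},
    {"dx": 0, "dy": 0, "dz": 0, "turn": 0, "fingers": 0.2},
    {"dx": 0, "dy": 0, "dz": -0.041, "turn": 0, "fingers": 0.2},
    {"dx": -0.02, "dy": 0.02, "dz": -0.05, "turn": -7, "fingers": 0.2},
    {"dx": -0.123, "dy": 0.0832, "dz": -0.051, "turn": -34, "fingers": 0.2},
    {"dx": -0.123, "dy": 0.0832, "dz": -0.051, "turn": -34, "fingers": 0.2},
    {"dx": -0.123, "dy": 0.0832, "dz": -0.051, "turn": -34, "fingers": 0.2},
    {"dx": -0.123, "dy": 0.0832, "dz": -0.051, "turn": -34, "fingers": 0.2},
    {"dx": -0.123, "dy": 0.0832, "dz": -0.051, "turn": -34, "fingers": 0.2},
    {"dx": -0.123, "dy": 0.0832, "dz": -0.051, "turn": -34, "fingers": 0.2}
  ]
}}

```text
time_s: 14.75
tcp_pos: [0.6506, 0.0674, 0.1629]
orientation: [[-0.991, -0.136, -0.001], [-0.136, 0.991, 0.0], [0.001, 0.001, -1.0]]
wrist_force: [-1.2, 0.0, -0.2]
opening: 0.601
grasp_force: 0.0
```

```bash
python3 st.py
```

```text
t 14.75 p [0.6506 0.0674 0.1629] yaw 187.82 F [-1.22  0.01 -0.17] M [-0.002 -0.017 -0.01 ] op 51.1 g 0.0 j6 -95.6
```

Emit:
{"method": "carry_out", "body": {
  "steps": [
    {"dx": -0.0017, "dy": -0.0012, "dz": 0.03, "turn": 0, "fingers": 0.2},
    {"dx": -0.0017, "dy": -0.0012, "dz": 0.047, "turn": 0, "fingers": 0.2},
    {"dx": -0.0017, "dy": -0.0012, "dz": 0.047, "turn": 0, "fingers": 0.2},
    {"dx": -0.0017, "dy": -0.0012, "dz": 0.047, "turn": 0, "fingers": -0.4},
    {"dx": -0.0017, "dy": -0.0012, "dz": 0.047, "turn": 0, "fingers": -0.4},
    {"dx": -0.0017, "dy": -0.0012, "dz": 0.047, "turn": 0, "fingers": -0.4},
    {"dx": -0.0017, "dy": -0.0012, "dz": 0.0476, "turn": 7, "fingers": -0.4},
    {"dx": -0.0017, "dy": -0.0012, "dz": 0.0481, "turn": 13, "fingers": -0.4},
    {"dx": -0.0017, "dy": -0.0012, "dz": 0.0485, "turn": 17, "fingers": -0.4},
    {"dx": -0.0017, "dy": -0.0012, "dz": 0.0488, "turn": 20, "fingers": -0.4},
    {"dx": -0.0017, "dy": -0.0012, "dz": 0.049, "turn": 23, "fingers": -0.4}
  ]
}}

```text
time_s: 15.67
tcp_pos: [0.6519, 0.0667, 0.1146]
orientation: [[-0.965, 0.263, -0.001], [0.263, 0.965, 0.001], [0.002, 0.001, -1.0]]
wrist_force: [-2.9, 2.3, -2.9]
opening: 0.383
grasp_force: 40.3
```

```bash
python3 st.py
```

```text
t 15.67 p [0.6519 0.0667 0.1146] yaw 164.75 F [-2.91  2.26 -2.94] M [0.342 0.358 0.104] op 32.5 g 40.3 j6 -72.7
```

Emit:
{"method": "carry_out", "body": {
  "steps": [
    {"dx": 0, "dy": 0, "dz": 0.0003, "turn": 4, "fingers": -0.4},
    {"dx": 0, "dy": 0, "dz": 0.0007, "turn": 8, "fingers": -0.4},
    {"dx": 0, "dy": 0, "dz": 0.001, "turn": 11, "fingers": -0.4}
  ]
}}

```text
time_s: 15.92
tcp_pos: [0.6521, 0.067, 0.1136]
orientation: [[-0.897, 0.443, -0.001], [0.443, 0.897, 0.002], [0.002, 0.001, -1.0]]
wrist_force: [-2.3, 3.2, -2.5]
opening: 0.384
grasp_force: 40.4
```

```bash
python3 st.py
```

```text
t 15.92 p [0.6521 0.067  0.1136] yaw 153.7 F [-2.29  3.19 -2.47] M [0.511 0.378 0.143] op 32.6 g 40.4 j6 -61.6
```

Emit:
{"method": "carry_out", "body": {
  "steps": [
    {"dx": 0, "dy": 0, "dz": 0, "turn": 0, "fingers": 0.2},
    {"dx": 0, "dy": 0, "dz": 0, "turn": 0, "fingers": 0.2},
    {"dx": 0, "dy": 0, "dz": -0.041, "turn": 0, "fingers": 0.2},
    {"dx": 0.03, "dy": 0, "dz": -0.05, "turn": -7, "fingers": 0.2},
    {"dx": 0.205, "dy": 0.0405, "dz": -0.05, "turn": -34, "fingers": 0.2},
    {"dx": 0.205, "dy": 0.0405, "dz": -0.05, "turn": -34, "fingers": 0.2},
    {"dx": 0.205, "dy": 0.0405, "dz": -0.05, "turn": -34, "fingers": 0.2},
    {"dx": 0.205, "dy": 0.0405, "dz": -0.05, "turn": -34, "fingers": 0.2},
    {"dx": 0.205, "dy": 0.0405, "dz": -0.05, "turn": -34, "fingers": 0.2},
    {"dx": 0.205, "dy": 0.0405, "dz": -0.05, "turn": -34, "fingers": 0.2},
    {"dx": 0.205, "dy": 0.0405, "dz": -0.05, "turn": -34, "fingers": 0.2}
  ]
}}

```text
time_s: 16.83
tcp_pos: [0.4875, 0.1931, 0.1641]
orientation: [[-0.99, -0.14, 0.003], [-0.14, 0.99, 0.0], [-0.003, -0.0, -1.0]]
wrist_force: [1.6, 0.3, 1.1]
opening: 0.603
grasp_force: 0.0
```

```bash
python3 st.py
```

```text
t 16.83 p [0.4875 0.1931 0.1641] yaw 188.02 F [1.62 0.35 1.1 ] M [-0.013  0.022 -0.051] op 51.3 g 0.0 j6 -81.0
```

Emit:
{"method": "carry_out", "body": {
  "steps": [
    {"dx": 0.0023, "dy": 0.0013, "dz": 0.03, "turn": 0, "fingers": 0.2},
    {"dx": 0.0023, "dy": 0.0013, "dz": 0.048, "turn": 0, "fingers": 0.2},
    {"dx": 0.0023, "dy": 0.0013, "dz": 0.048, "turn": 0, "fingers": 0.2},
    {"dx": 0.0023, "dy": 0.0013, "dz": 0.048, "turn": 0, "fingers": -0.4},
    {"dx": 0.0023, "dy": 0.0013, "dz": 0.048, "turn": 0, "fingers": -0.4},
    {"dx": 0.0023, "dy": 0.0013, "dz": 0.048, "turn": 0, "fingers": -0.4},
    {"dx": 0.0023, "dy": 0.0013, "dz": 0.0486, "turn": 7, "fingers": -0.4},
    {"dx": 0.0023, "dy": 0.0013, "dz": 0.0491, "turn": 13, "fingers": -0.4},
    {"dx": 0.0023, "dy": 0.0013, "dz": 0.0495, "turn": 17, "fingers": -0.4},
    {"dx": 0.0023, "dy": 0.0013, "dz": 0.0498, "turn": 20, "fingers": -0.4},
    {"dx": 0.0023, "dy": 0.0013, "dz": 0.05, "turn": 23, "fingers": -0.4}
  ]
}}

```text
time_s: 17.75
tcp_pos: [0.4855, 0.1941, 0.1137]
orientation: [[-0.965, 0.264, 0.002], [0.264, 0.965, 0.002], [-0.001, 0.002, -1.0]]
wrist_force: [-0.3, 4.8, -6.0]
opening: 0.387
grasp_force: 40.3
```

```bash
python3 st.py
```

```text
t 17.75 p [0.4855 0.1941 0.1137] yaw 164.7 F [-0.34  4.81 -6.  ] M [0.461 0.081 0.157] op 32.9 g 40.3 j6 -57.6
```

Emit:
{"method": "carry_out", "body": {
  "steps": [
    {"dx": 0, "dy": 0, "dz": 0.0003, "turn": 4, "fingers": -0.4},
    {"dx": 0, "dy": 0, "dz": 0.0007, "turn": 8, "fingers": -0.4},
    {"dx": 0, "dy": 0, "dz": 0.001, "turn": 11, "fingers": -0.4}
  ]
}}

```text
time_s: 18.0
tcp_pos: [0.4855, 0.194, 0.1128]
orientation: [[-0.896, 0.444, 0.002], [0.444, 0.896, 0.002], [-0.001, 0.002, -1.0]]
wrist_force: [-2.0, 3.8, -4.6]
opening: 0.385
grasp_force: 40.5
```

```bash
python3 st.py
```

```text
t 18.0 p [0.4855 0.194  0.1128] yaw 153.67 F [-2.03  3.84 -4.64] M [0.365 0.221 0.112] op 32.8 g 40.5 j6 -46.6
```

Emit:
{"method": "carry_out", "body": {
  "steps": [
    {"dx": 0, "dy": 0, "dz": 0, "turn": 0, "fingers": 0.2},
    {"dx": 0, "dy": 0, "dz": 0, "turn": 0, "fingers": 0.2},
    {"dx": 0, "dy": 0, "dz": -0.041, "turn": 0, "fingers": 0.2},
    {"dx": -0.02, "dy": 0.02, "dz": -0.048, "turn": -7, "fingers": 0.2},
    {"dx": -0.122, "dy": 0.0839, "dz": -0.048, "turn": -34, "fingers": 0.2},
    {"dx": -0.122, "dy": 0.0839, "dz": -0.048, "turn": -34, "fingers": 0.2},
    {"dx": -0.122, "dy": 0.0839, "dz": -0.048, "turn": -34, "fingers": 0.2},
    {"dx": -0.122, "dy": 0.0839, "dz": -0.048, "turn": -34, "fingers": 0.2},
    {"dx": -0.122, "dy": 0.0839, "dz": -0.048, "turn": -34, "fingers": 0.2},
    {"dx": -0.122, "dy": 0.0839, "dz": -0.048, "turn": -34, "fingers": 0.2},
    {"dx": -0.122, "dy": 0.0839, "dz": -0.048, "turn": -34, "fingers": 0.2}
  ]
}}

```text
time_s: 18.92
tcp_pos: [0.6295, 0.2147, 0.1601]
orientation: [[-0.991, -0.136, -0.001], [-0.136, 0.991, -0.0], [0.001, -0.0, -1.0]]
wrist_force: [-0.0, -0.1, 0.7]
opening: 0.6
grasp_force: 0.0
```

Emit:
{"method": "carry_out", "body": {
  "steps": [
    {"dx": 0, "dy": 0, "dz": 0.03, "turn": 0, "fingers": 0.2},
    {"dx": 0, "dy": 0, "dz": 0.048, "turn": 0, "fingers": 0.2},
    {"dx": 0, "dy": 0, "dz": 0.048, "turn": 0, "fingers": 0.2},
    {"dx": 0, "dy": 0, "dz": 0.048, "turn": 0, "fingers": -0.4},
    {"dx": 0, "dy": 0, "dz": 0.048, "turn": 0, "fingers": -0.4},
    {"dx": 0, "dy": 0, "dz": 0.048, "turn": 0, "fingers": -0.4},
    {"dx": 0, "dy": 0, "dz": 0.0482, "turn": 3, "fingers": -0.4},
    {"dx": 0, "dy": 0, "dz": 0.0485, "turn": 6, "fingers": -0.4},
    {"dx": 0, "dy": 0, "dz": 0.0488, "turn": 9, "fingers": -0.4},
    {"dx": 0, "dy": 0, "dz": 0.049, "turn": 12, "fingers": -0.4}
  ]
}}

```text
time_s: 19.75
tcp_pos: [0.6298, 0.2153, 0.1118]
orientation: [[-0.997, 0.074, -0.001], [0.074, 0.997, 0.0], [0.001, 0.0, -1.0]]
wrist_force: [-2.0, 0.1, -1.4]
opening: 0.386
grasp_force: 40.7
```

```bash
python3 st.py
```

```text
t 19.75 p [0.6298 0.2153 0.1118] yaw 175.77 F [-2.04  0.06 -1.39] M [0.053 0.429 0.187] op 32.8 g 40.7 j6 -70.6
```

Emit:
{"method": "carry_out", "body": {
  "steps": [
    {"dx": 0, "dy": 0, "dz": 0.0003, "turn": 3, "fingers": -0.4},
    {"dx": 0, "dy": 0, "dz": 0.0005, "turn": 6, "fingers": -0.4}
  ]
}}

```text
time_s: 19.92
tcp_pos: [0.6299, 0.2157, 0.1115]
orientation: [[-0.984, 0.177, -0.001], [0.177, 0.984, 0.001], [0.001, 0.001, -1.0]]
wrist_force: [-3.0, 0.9, -0.0]
opening: 0.386
grasp_force: 40.8
```

```bash
python3 st.py
```

```text
t 19.92 p [0.6299 0.2157 0.1115] yaw 169.79 F [-2.95  0.85 -0.04] M [0.241 0.497 0.369] op 32.8 g 40.8 j6 -64.6
```

Emit:
{"method": "carry_out", "body": {
  "steps": [
    {"dx": 0, "dy": 0, "dz": -0.0003, "turn": -4, "fingers": -0.4},
    {"dx": 0, "dy": 0, "dz": -0.0003, "turn": -4, "fingers": 0.2},
    {"dx": 0, "dy": 0, "dz": -0.0003, "turn": -4, "fingers": 0.2},
    {"dx": 0, "dy": 0, "dz": -0.041, "turn": -4, "fingers": 0.2},
    {"dx": 0.02, "dy": -0.03, "dz": -0.0485, "turn": -11, "fingers": 0.2},
    {"dx": 0.093, "dy": -0.189, "dz": -0.0485, "turn": -18, "fingers": 0.2},
    {"dx": 0.093, "dy": -0.189, "dz": -0.0485, "turn": -18, "fingers": 0.2},
    {"dx": 0.093, "dy": -0.189, "dz": -0.0485, "turn": -18, "fingers": 0.2},
    {"dx": 0.093, "dy": -0.189, "dz": -0.0485, "turn": -18, "fingers": 0.2},
    {"dx": 0.093, "dy": -0.189, "dz": -0.0485, "turn": -18, "fingers": 0.2},
    {"dx": 0.093, "dy": -0.189, "dz": -0.0485, "turn": -18, "fingers": 0.2},
    {"dx": 0.093, "dy": -0.189, "dz": -0.0485, "turn": -18, "fingers": 0.2}
  ]
}}

```text
time_s: 20.92
tcp_pos: [0.5074, 0.0452, 0.1601]
orientation: [[-0.991, -0.135, 0.004], [-0.135, 0.991, 0.001], [-0.004, 0.0, -1.0]]
wrist_force: [-0.2, -0.3, 0.0]
opening: 0.597
grasp_force: 0.0
```

Emit:
{"method": "carry_out", "body": {
  "steps": [
    {"dx": 0, "dy": 0, "dz": 0.03, "turn": 0, "fingers": 0.2},
    {"dx": 0, "dy": 0, "dz": 0.0475, "turn": 0, "fingers": 0.2},
    {"dx": 0, "dy": 0, "dz": 0.0475, "turn": 0, "fingers": 0.2},
    {"dx": 0, "dy": 0, "dz": 0.0475, "turn": 0, "fingers": -0.4},
    {"dx": 0, "dy": 0, "dz": 0.0475, "turn": 0, "fingers": -0.4},
    {"dx": 0, "dy": 0, "dz": 0.0475, "turn": 0, "fingers": -0.4},
    {"dx": 0, "dy": 0, "dz": 0.0478, "turn": 3, "fingers": -0.4},
    {"dx": 0, "dy": 0, "dz": 0.048, "turn": 6, "fingers": -0.4},
    {"dx": 0, "dy": 0, "dz": 0.0483, "turn": 9, "fingers": -0.4}
  ]
}}

```text
time_s: 21.67
tcp_pos: [0.5073, 0.046, 0.1113]
orientation: [[-1.0, 0.021, 0.003], [0.021, 1.0, 0.0], [-0.003, 0.001, -1.0]]
wrist_force: [2.6, 1.8, -6.2]
opening: 0.387
grasp_force: 40.4
```

```bash
python3 st.py
```

```text
t 21.67 p [0.5073 0.046  0.1113] yaw 178.8 F [ 2.63  1.84 -6.23] M [ 0.231 -0.296  0.116] op 32.9 g 40.4 j6 -88.4
```

Emit:
{"method": "carry_out", "body": {
  "steps": [
    {"dx": 0, "dy": 0, "dz": 0.0003, "turn": 3, "fingers": -0.4},
    {"dx": 0, "dy": 0, "dz": 0.0005, "turn": 6, "fingers": -0.4}
  ]
}}

```text
time_s: 21.83
tcp_pos: [0.5073, 0.0458, 0.111]
orientation: [[-0.992, 0.125, 0.003], [0.125, 0.992, -0.0], [-0.003, 0.0, -1.0]]
wrist_force: [1.5, 1.0, -4.2]
opening: 0.385
grasp_force: 40.6
```

```bash
python3 st.py
```

```text
t 21.83 p [0.5073 0.0458 0.111 ] yaw 172.83 F [ 1.51  0.98 -4.21] M [ 0.107 -0.171  0.358] op 32.7 g 40.6 j6 -82.4
```

Emit:
{"method": "carry_out", "body": {
  "steps": [
    {"dx": 0, "dy": 0, "dz": -0.0002, "turn": -3, "fingers": -0.4},
    {"dx": 0, "dy": 0, "dz": -0.0002, "turn": -3, "fingers": 0.2},
    {"dx": 0, "dy": 0, "dz": -0.0002, "turn": -3, "fingers": 0.2},
    {"dx": 0, "dy": 0, "dz": -0.041, "turn": -3, "fingers": 0.2},
    {"dx": -0.02, "dy": 0.01, "dz": -0.0485, "turn": -9, "fingers": 0.2},
    {"dx": -0.1415, "dy": 0.0386, "dz": -0.0485, "turn": -15, "fingers": 0.2},
    {"dx": -0.1415, "dy": 0.0386, "dz": -0.0485, "turn": -15, "fingers": 0.2},
    {"dx": -0.1415, "dy": 0.0386, "dz": -0.0485, "turn": -15, "fingers": 0.2},
    {"dx": -0.1415, "dy": 0.0386, "dz": -0.0485, "turn": -15, "fingers": 0.2},
    {"dx": -0.1415, "dy": 0.0386, "dz": -0.0485, "turn": -15, "fingers": 0.2},
    {"dx": -0.1415, "dy": 0.0386, "dz": -0.0485, "turn": -15, "fingers": 0.2}
  ]
}}

```text
time_s: 22.75
tcp_pos: [0.6506, 0.0662, 0.1585]
orientation: [[-0.991, -0.137, -0.001], [-0.137, 0.991, -0.0], [0.001, -0.0, -1.0]]
wrist_force: [-0.6, -0.4, 0.2]
opening: 0.598
grasp_force: 0.0
```

Emit:
{"method": "carry_out", "body": {
  "steps": [
    {"dx": 0, "dy": 0, "dz": 0.03, "turn": 0, "fingers": 0.2},
    {"dx": 0, "dy": 0, "dz": 0.0465, "turn": 0, "fingers": 0.2},
    {"dx": 0, "dy": 0, "dz": 0.0465, "turn": 0, "fingers": 0.2},
    {"dx": 0, "dy": 0, "dz": 0.0465, "turn": 0, "fingers": -0.4},
    {"dx": 0, "dy": 0, "dz": 0.0465, "turn": 0, "fingers": -0.4},
    {"dx": 0, "dy": 0, "dz": 0.0465, "turn": 0, "fingers": -0.4},
    {"dx": 0, "dy": 0, "dz": 0.0468, "turn": 3, "fingers": -0.4},
    {"dx": 0, "dy": 0, "dz": 0.047, "turn": 6, "fingers": -0.4},
    {"dx": 0, "dy": 0, "dz": 0.0473, "turn": 9, "fingers": -0.4}
  ]
}}

```text
time_s: 23.5
tcp_pos: [0.6501, 0.0665, 0.1121]
orientation: [[-1.0, 0.021, -0.002], [0.021, 1.0, 0.0], [0.002, 0.0, -1.0]]
wrist_force: [-3.7, 0.6, -0.5]
opening: 0.385
grasp_force: 40.7
```

```bash
python3 st.py
```

```text
t 23.5 p [0.6501 0.0665 0.1121] yaw 178.77 F [-3.7   0.63 -0.47] M [0.205 0.494 0.136] op 32.7 g 40.7 j6 -86.7
```

Emit:
{"method": "carry_out", "body": {
  "steps": [
    {"dx": 0, "dy": 0, "dz": 0.0002, "turn": 2, "fingers": -0.4},
    {"dx": 0, "dy": 0, "dz": 0.0004, "turn": 4, "fingers": -0.4}
  ]
}}

```text
time_s: 23.67
tcp_pos: [0.6501, 0.0666, 0.112]
orientation: [[-0.996, 0.09, -0.001], [0.09, 0.996, 0.001], [0.001, 0.0, -1.0]]
wrist_force: [-3.7, 1.3, 0.3]
opening: 0.386
grasp_force: 40.7
```

```bash
python3 st.py
```

```text
t 23.67 p [0.6501 0.0666 0.112 ] yaw 174.84 F [-3.7   1.27  0.27] M [0.272 0.581 0.317] op 32.8 g 40.7 j6 -82.7
```

Emit:
{"method": "carry_out", "body": {
  "steps": [
    {"dx": 0, "dy": 0, "dz": 0.0001, "turn": 1, "fingers": -0.4},
    {"dx": 0, "dy": 0, "dz": 0.0002, "turn": 2, "fingers": -0.4},
    {"dx": 0, "dy": 0, "dz": 0.0003, "turn": 3, "fingers": -0.4}
  ]
}}

```text
time_s: 23.92
tcp_pos: [0.6501, 0.0668, 0.1118]
orientation: [[-0.99, 0.141, -0.001], [0.141, 0.99, 0.001], [0.002, 0.0, -1.0]]
wrist_force: [-6.4, 1.9, 5.5]
opening: 0.386
grasp_force: 41.1
```

```bash
python3 st.py
```

```text
t 23.92 p [0.6501 0.0668 0.1118] yaw 171.91 F [-6.38  1.85  5.5 ] M [0.414 0.882 0.388] op 32.8 g 41.1 j6 -79.8
```

Emit:
{"method": "carry_out", "body": {
  "steps": [
    {"dx": 0, "dy": 0, "dz": -0.0003, "turn": -4, "fingers": -0.4},
    {"dx": 0, "dy": 0, "dz": -0.0003, "turn": -4, "fingers": 0.2},
    {"dx": 0, "dy": 0, "dz": -0.0003, "turn": -4, "fingers": 0.2},
    {"dx": 0, "dy": 0, "dz": -0.041, "turn": -4, "fingers": 0.2},
    {"dx": 0.03, "dy": 0.02, "dz": -0.0485, "turn": -10, "fingers": 0.2},
    {"dx": 0.182, "dy": 0.1028, "dz": -0.0485, "turn": -16, "fingers": 0.2},
    {"dx": 0.182, "dy": 0.1028, "dz": -0.0485, "turn": -16, "fingers": 0.2},
    {"dx": 0.182, "dy": 0.1028, "dz": -0.0485, "turn": -16, "fingers": 0.2},
    {"dx": 0.182, "dy": 0.1028, "dz": -0.0485, "turn": -16, "fingers": 0.2},
    {"dx": 0.182, "dy": 0.1028, "dz": -0.0485, "turn": -16, "fingers": 0.2},
    {"dx": 0.182, "dy": 0.1028, "dz": -0.0485, "turn": -16, "fingers": 0.2},
    {"dx": 0.182, "dy": 0.1028, "dz": -0.0485, "turn": -16, "fingers": 0.2}
  ]
}}

```text
time_s: 24.92
tcp_pos: [0.487, 0.1942, 0.1601]
orientation: [[-0.99, -0.138, 0.004], [-0.138, 0.99, 0.001], [-0.004, 0.0, -1.0]]
wrist_force: [1.1, 0.7, -0.0]
opening: 0.599
grasp_force: 0.0
```

Emit:
{"method": "carry_out", "body": {
  "steps": [
    {"dx": 0, "dy": 0, "dz": 0.03, "turn": 0, "fingers": 0.2},
    {"dx": 0, "dy": 0, "dz": 0.047, "turn": 0, "fingers": 0.2},
    {"dx": 0, "dy": 0, "dz": 0.047, "turn": 0, "fingers": 0.2},
    {"dx": 0, "dy": 0, "dz": 0.047, "turn": 0, "fingers": -0.4},
    {"dx": 0, "dy": 0, "dz": 0.047, "turn": 0, "fingers": -0.4},
    {"dx": 0, "dy": 0, "dz": 0.047, "turn": 0, "fingers": -0.4},
    {"dx": 0, "dy": 0, "dz": 0.0473, "turn": 3, "fingers": -0.4},
    {"dx": 0, "dy": 0, "dz": 0.0475, "turn": 6, "fingers": -0.4},
    {"dx": 0, "dy": 0, "dz": 0.0477, "turn": 8, "fingers": -0.4},
    {"dx": 0, "dy": 0, "dz": 0.0479, "turn": 10, "fingers": -0.4}
  ]
}}

```text
time_s: 25.75
tcp_pos: [0.4869, 0.1943, 0.1121]
orientation: [[-0.999, 0.039, 0.002], [0.039, 0.999, 0.002], [-0.002, 0.002, -1.0]]
wrist_force: [-0.4, 4.4, -4.4]
opening: 0.387
grasp_force: 40.6
```

```bash
python3 st.py
```

```text
t 25.75 p [0.4869 0.1943 0.1121] yaw 177.76 F [-0.37  4.38 -4.41] M [0.401 0.133 0.191] op 32.9 g 40.6 j6 -70.7
```

d is at 90°. I'll go on slowly.

Emit:
{"method": "carry_out", "body": {
  "steps": [
    {"dx": 0, "dy": 0, "dz": 0.0001, "turn": 1, "fingers": -0.4},
    {"dx": 0, "dy": 0, "dz": 0.0002, "turn": 2, "fingers": -0.4},
    {"dx": 0, "dy": 0, "dz": 0.0003, "turn": 3, "fingers": -0.4}
  ]
}}

```text
time_s: 26.0
tcp_pos: [0.4869, 0.1942, 0.1119]
orientation: [[-0.996, 0.09, 0.003], [0.09, 0.996, 0.001], [-0.002, 0.002, -1.0]]
wrist_force: [-0.8, 5.2, -1.3]
opening: 0.384
grasp_force: 40.9
```

```bash
python3 st.py
```

```text
t 26.0 p [0.4869 0.1942 0.1119] yaw 174.85 F [-0.76  5.17 -1.33] M [0.469 0.062 0.331] op 32.6 g 40.9 j6 -67.8
```

Emit:
{"method": "carry_out", "body": {
  "steps": [
    {"dx": 0, "dy": 0, "dz": -0.0001, "turn": -1, "fingers": -0.4},
    {"dx": 0, "dy": 0, "dz": -0.0001, "turn": -1, "fingers": 0.2},
    {"dx": 0, "dy": 0, "dz": -0.0001, "turn": -1, "fingers": 0.2},
    {"dx": 0, "dy": 0, "dz": -0.041, "turn": -1, "fingers": 0.2},
    {"dx": -0.02, "dy": 0.01, "dz": -0.0485, "turn": -7, "fingers": 0.2},
    {"dx": -0.1425, "dy": 0.034, "dz": -0.0485, "turn": -13, "fingers": 0.2},
    {"dx": -0.1425, "dy": 0.034, "dz": -0.0485, "turn": -13, "fingers": 0.2},
    {"dx": -0.1425, "dy": 0.034, "dz": -0.0485, "turn": -13, "fingers": 0.2},
    {"dx": -0.1425, "dy": 0.034, "dz": -0.0485, "turn": -13, "fingers": 0.2},
    {"dx": -0.1425, "dy": 0.034, "dz": -0.0485, "turn": -13, "fingers": 0.2},
    {"dx": -0.1425, "dy": 0.034, "dz": -0.0485, "turn": -13, "fingers": 0.2}
  ]
}}

```text
time_s: 26.92
tcp_pos: [0.6299, 0.2141, 0.159]
orientation: [[-0.991, -0.137, -0.002], [-0.137, 0.991, -0.001], [0.002, -0.001, -1.0]]
wrist_force: [-1.0, -0.7, -0.3]
opening: 0.6
grasp_force: 0.0
```

Emit:
{"method": "carry_out", "body": {
  "steps": [
    {"dx": 0, "dy": 0, "dz": 0.03, "turn": 0, "fingers": 0.2},
    {"dx": 0, "dy": 0, "dz": 0.048, "turn": 0, "fingers": 0.2},
    {"dx": 0, "dy": 0, "dz": 0.048, "turn": 0, "fingers": 0.2},
    {"dx": 0, "dy": 0, "dz": 0.048, "turn": 0, "fingers": -0.4},
    {"dx": 0, "dy": 0, "dz": 0.048, "turn": 0, "fingers": -0.4},
    {"dx": 0, "dy": 0, "dz": 0.048, "turn": 0, "fingers": -0.4},
    {"dx": 0, "dy": 0, "dz": 0.0481, "turn": 1, "fingers": -0.4},
    {"dx": 0, "dy": 0, "dz": 0.0482, "turn": 2, "fingers": -0.4},
    {"dx": 0, "dy": 0, "dz": 0.0483, "turn": 3, "fingers": -0.4}
  ]
}}

```text
time_s: 27.67
tcp_pos: [0.6293, 0.2147, 0.1119]
orientation: [[-0.996, -0.085, -0.002], [-0.085, 0.996, -0.001], [0.002, -0.0, -1.0]]
wrist_force: [-4.7, -1.0, 2.5]
opening: 0.384
grasp_force: 41.4
```

```bash
python3 st.py
```

```text
t 27.67 p [0.6293 0.2147 0.1119] yaw 184.86 F [-4.7  -1.02  2.54] M [-0.142  0.837  0.372] op 32.7 g 41.4 j6 -79.6
```

Emit:
{"method": "carry_out", "body": {
  "steps": [
    {"dx": 0, "dy": 0, "dz": -0.0003, "turn": -3, "fingers": -0.4},
    {"dx": 0, "dy": 0, "dz": -0.0003, "turn": -3, "fingers": 0.2},
    {"dx": 0, "dy": 0, "dz": -0.0003, "turn": -3, "fingers": 0.2},
    {"dx": 0, "dy": 0, "dz": -0.041, "turn": -3, "fingers": 0.2},
    {"dx": 0.02, "dy": -0.03, "dz": -0.0485, "turn": -3, "fingers": 0.2},
    {"dx": 0.1375, "dy": -0.1575, "dz": -0.0485, "turn": -3, "fingers": 0.2},
    {"dx": 0.1375, "dy": -0.1575, "dz": -0.0485, "turn": -3, "fingers": 0.2},
    {"dx": 0.1375, "dy": -0.1575, "dz": -0.0485, "turn": -3, "fingers": 0.2},
    {"dx": 0.1375, "dy": -0.1575, "dz": -0.0485, "turn": -3, "fingers": 0.2},
    {"dx": 0.1375, "dy": -0.1575, "dz": -0.0485, "turn": -3, "fingers": 0.2},
    {"dx": 0.1375, "dy": -0.1575, "dz": -0.0485, "turn": -3, "fingers": 0.2},
    {"dx": 0.1375, "dy": -0.1575, "dz": -0.0485, "turn": -3, "fingers": 0.2}
  ]
}}

```text
time_s: 28.67
tcp_pos: [0.5089, 0.0461, 0.1608]
orientation: [[-0.991, -0.135, 0.005], [-0.135, 0.991, 0.001], [-0.005, -0.0, -1.0]]
wrist_force: [-0.4, 0.1, -0.3]
opening: 0.605
grasp_force: 0.0
```

Emit:
{"method": "carry_out", "body": {
  "steps": [
    {"dx": 0, "dy": 0, "dz": 0.03, "turn": 0, "fingers": 0.2},
    {"dx": 0, "dy": 0, "dz": 0.0485, "turn": 0, "fingers": 0.2},
    {"dx": 0, "dy": 0, "dz": 0.0485, "turn": 0, "fingers": 0.2},
    {"dx": 0, "dy": 0, "dz": 0.0485, "turn": 0, "fingers": -0.4},
    {"dx": 0, "dy": 0, "dz": 0.0485, "turn": 0, "fingers": -0.4},
    {"dx": 0, "dy": 0, "dz": 0.0485, "turn": 0, "fingers": -0.4},
    {"dx": 0, "dy": 0, "dz": 0.0486, "turn": 1, "fingers": -0.4},
    {"dx": 0, "dy": 0, "dz": 0.0487, "turn": 2, "fingers": -0.4}
  ]
}}

```text
time_s: 29.33
tcp_pos: [0.5085, 0.0465, 0.1116]
orientation: [[-0.995, -0.102, 0.003], [-0.102, 0.995, 0.0], [-0.003, -0.0, -1.0]]
wrist_force: [3.4, 1.3, -6.4]
opening: 0.382
grasp_force: 40.7
```

```bash
python3 st.py
```

```text
t 29.33 p [0.5085 0.0465 0.1116] yaw 185.85 F [ 3.43  1.33 -6.37] M [ 0.203 -0.519  0.289] op 32.5 g 40.7 j6 -95.4
```

Emit:
{"method": "carry_out", "body": {
  "steps": [
    {"dx": 0, "dy": 0, "dz": 0, "turn": 0, "fingers": 0.2},
    {"dx": 0, "dy": 0, "dz": 0, "turn": 0, "fingers": 0.2},
    {"dx": 0, "dy": 0, "dz": -0.041, "turn": -2, "fingers": 0.2},
    {"dx": -0.03, "dy": 0.001, "dz": -0.0485, "turn": -2, "fingers": 0.2},
    {"dx": -0.1465, "dy": 0.005, "dz": -0.0485, "turn": -2, "fingers": 0.2},
    {"dx": -0.1465, "dy": 0.005, "dz": -0.0485, "turn": -2, "fingers": 0.2},
    {"dx": -0.1465, "dy": 0.005, "dz": -0.0485, "turn": -2, "fingers": 0.2},
    {"dx": -0.1465, "dy": 0.005, "dz": -0.0485, "turn": -2, "fingers": 0.2},
    {"dx": -0.1465, "dy": 0.005, "dz": -0.0485, "turn": -2, "fingers": 0.2},
    {"dx": -0.1465, "dy": 0.005, "dz": -0.0485, "turn": -2, "fingers": 0.2}
  ]
}}

```text
time_s: 30.17
tcp_pos: [0.6507, 0.0661, 0.1591]
orientation: [[-0.99, -0.138, -0.003], [-0.138, 0.99, -0.0], [0.003, 0.0, -1.0]]
wrist_force: [-0.4, -0.0, 0.5]
opening: 0.597
grasp_force: 0.0
```

Emit:
{"method": "carry_out", "body": {
  "steps": [
    {"dx": 0, "dy": 0, "dz": 0.03, "turn": 0, "fingers": 0.2},
    {"dx": 0, "dy": 0, "dz": 0.0475, "turn": 0, "fingers": 0.2},
    {"dx": 0, "dy": 0, "dz": 0.0475, "turn": 0, "fingers": 0.2},
    {"dx": 0, "dy": 0, "dz": 0.0475, "turn": 0, "fingers": -0.4},
    {"dx": 0, "dy": 0, "dz": 0.0475, "turn": 0, "fingers": -0.4},
    {"dx": 0, "dy": 0, "dz": 0.0475, "turn": 0, "fingers": -0.4},
    {"dx": 0, "dy": 0, "dz": 0.0476, "turn": 1, "fingers": -0.4},
    {"dx": 0, "dy": 0, "dz": 0.0477, "turn": 2, "fingers": -0.4}
  ]
}}

```text
time_s: 30.83
tcp_pos: [0.6508, 0.0661, 0.1124]
orientation: [[-0.995, -0.102, -0.002], [-0.102, 0.995, -0.0], [0.002, -0.0, -1.0]]
wrist_force: [-5.1, -1.2, 1.8]
opening: 0.385
grasp_force: 41.2
```

```bash
python3 st.py
```

```text
t 30.83 p [0.6508 0.0661 0.1124] yaw 185.86 F [-5.1  -1.25  1.77] M [-0.146  0.865  0.291] op 32.8 g 41.2 j6 -93.7
```

Emit:
{"method": "carry_out", "body": {
  "steps": [
    {"dx": 0, "dy": 0, "dz": 0, "turn": 0, "fingers": 0.2},
    {"dx": 0, "dy": 0, "dz": 0, "turn": 0, "fingers": 0.2},
    {"dx": 0, "dy": 0, "dz": -0.041, "turn": -2, "fingers": 0.2},
    {"dx": 0.02, "dy": 0.02, "dz": -0.0485, "turn": -2, "fingers": 0.2},
    {"dx": 0.1515, "dy": 0.1443, "dz": -0.0485, "turn": -2, "fingers": 0.2},
    {"dx": 0.1515, "dy": 0.1443, "dz": -0.0485, "turn": -2, "fingers": 0.2},
    {"dx": 0.1515, "dy": 0.1443, "dz": -0.0485, "turn": -2, "fingers": 0.2},
    {"dx": 0.1515, "dy": 0.1443, "dz": -0.0485, "turn": -2, "fingers": 0.2},
    {"dx": 0.1515, "dy": 0.1443, "dz": -0.0485, "turn": -2, "fingers": 0.2},
    {"dx": 0.1515, "dy": 0.1443, "dz": -0.0485, "turn": -2, "fingers": 0.2},
    {"dx": 0.1515, "dy": 0.1443, "dz": -0.0485, "turn": -2, "fingers": 0.2}
  ]
}}

```text
time_s: 31.75
tcp_pos: [0.4877, 0.1952, 0.1613]
orientation: [[-0.99, -0.14, 0.004], [-0.14, 0.99, 0.001], [-0.004, 0.0, -1.0]]
wrist_force: [0.1, 0.4, 0.0]
opening: 0.6
grasp_force: 0.0
```

Emit:
{"method": "carry_out", "body": {
  "steps": [
    {"dx": 0, "dy": 0, "dz": 0.03, "turn": 0, "fingers": 0.2},
    {"dx": 0, "dy": 0, "dz": 0.0482, "turn": 0, "fingers": 0.2},
    {"dx": 0, "dy": 0, "dz": 0.0482, "turn": 0, "fingers": 0.2},
    {"dx": 0, "dy": 0, "dz": 0.0482, "turn": 0, "fingers": -0.4},
    {"dx": 0, "dy": 0, "dz": 0.0482, "turn": 0, "fingers": -0.4},
    {"dx": 0, "dy": 0, "dz": 0.0482, "turn": 0, "fingers": -0.4},
    {"dx": 0, "dy": 0, "dz": 0.0483, "turn": 1, "fingers": -0.4},
    {"dx": 0, "dy": 0, "dz": 0.0484, "turn": 2, "fingers": -0.4}
  ]
}}

```text
time_s: 32.42
tcp_pos: [0.488, 0.1948, 0.1126]
orientation: [[-0.995, -0.101, 0.003], [-0.101, 0.995, 0.002], [-0.003, 0.001, -1.0]]
wrist_force: [1.4, 4.8, -4.9]
opening: 0.388
grasp_force: 40.7
```

```bash
python3 st.py
```

```text
t 32.42 p [0.488  0.1948 0.1126] yaw 185.81 F [ 1.38  4.84 -4.89] M [ 0.627 -0.04   0.313] op 33.0 g 40.7 j6 -78.7
```

Emit:
{"method": "carry_out", "body": {
  "steps": [
    {"dx": 0, "dy": 0, "dz": 0, "turn": 0, "fingers": 0.3},
    {"dx": 0, "dy": 0, "dz": 0, "turn": 0, "fingers": 0.3},
    {"dx": 0, "dy": 0, "dz": -0.041, "turn": 0, "fingers": 0.3},
    {"dx": 0, "dy": 0, "dz": -0.08, "turn": 0, "fingers": 0.3},
    {"dx": 0, "dy": 0, "dz": -0.12, "turn": 0, "fingers": 0.3},
    {"dx": 0, "dy": 0, "dz": -0.12, "turn": 0, "fingers": 0.3},
    {"dx": 0, "dy": 0, "dz": -0.12, "turn": 0, "fingers": 0.3}
  ]
}}

```text
time_s: 33.0
tcp_pos: [0.4886, 0.1943, 0.2355]
orientation: [[-0.995, -0.103, 0.008], [-0.103, 0.995, 0.002], [-0.008, 0.001, -1.0]]
wrist_force: [-0.7, -0.6, -0.7]
opening: 0.651
grasp_force: 0.0
```

```bash
python3 st.py; python3 - <<'E'
from rig import robot;import cv2
f=robot.grab_frame("scene");cv2.imwrite("pics/s3.png",cv2.resize(f["image"][130:270,200:400],None,fx=4,fy=4))
E
```

```text
t 33.0 p [0.4886 0.1943 0.2355] yaw 185.89 F [-0.71 -0.64 -0.72] M [-0.03  -0.006 -0.009] op 55.3 g 0.0 j6 -78.8
```

View pics/s3.png

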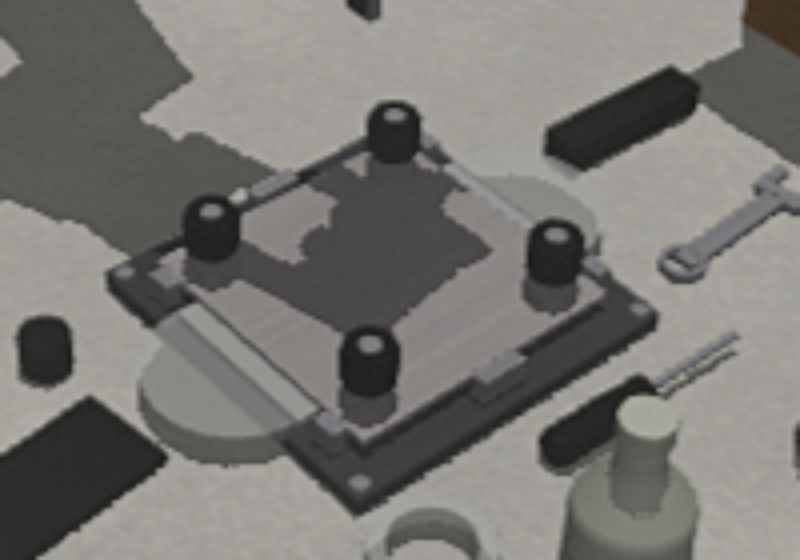

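The cover lies flat under all four knobs, at (395,130), (210,228), (370,358) and (555,252). The gripper is clear and the other things have not moved, so I'll hand in.

```bash
python3 -c "
from rig import robot
print(robot.close_job())"
```

```text
the job is handed in; nothing more can be done
None
```

I turned all four screws down in crisscross order to about 8.2 mm. Each reads roughly 0.2 N m over free turning (a's is estimated), at or a little over the top of the snug range and short of overtight. The cover looks flat in the last picture, the gripper is clear, and I handed the job in at about 33 s; the hand-in gave no verdict.

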